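Clamp a sample bottle in the bench vice with its recessed knob

ROBOT

A 6-joint arm with a two-finger parallel gripper is mounted at the origin on a cart in front of the work surface, level with it; the furniture and walls round the work are solid. World frame = base frame: x ahead of the robot, y to its left, z up, the work surface at z = 0. Lengths are in mm, angles in rad, forces in N, time in s.
With the tool pointing down it reaches from about 275 to 850 mm from the base axis. Payload 19 kg.
Tool frame: the origin (TCP) lies midway between the tips of the shut fingers; the grasp point (between the pads) lies 19 mm behind it; x points along the fingers, y is the direction in which the jaws open and shut, and the axes are right-handed (so a half turn about x gives the same grasp; the last joint's range is limited). The gripper opens to 85 mm and grips with 20 to 120 N. Pads are 22 mm wide; open, the fingers measure 114 mm over their backs; the gripper's body (76 mm by 85 mm) begins 54 mm behind the grasp point. The pads swing forward as they close: fully open they stand 13 mm farther back than shut.
Start: joints at [-1.369, 0.15, 1.437, -0, 1.554, -0.134], TCP at [189.45, -542.862, 231.267] pointing down, gripper open.
Joint ranges: [-2.8, 2.8], [-0.68, 2.1], [0.12, 2.68], [-1.39, 4.53], [0.16, 2.79], [-2.81, 2.81]. Speed limits (rad/s): [1.89, 1.89, 2.22, 3.01, 3.01, 3.01].

INTERFACE

Orientations are given as a unit quaternion [x, y, z, w].
In Python, from workcell import * gives the robot as it stands.
- The arm moves only by the tool arm_command, never from a script. Its argument "deltas" is a list of rows, each a list of 5 numbers: the opening, from 0 (shut) to 1 (fully open), then the shift along the tool's x, y, z in m, then the turn about the tool's x in rad. A call has 1 to 20 rows; each row shifts and turns the commanded pose from where the row before left it, along the tool's axes as they then stand; what a row does not reach is not made up. A row lasts 1/10 s, in which the tool goes at most 50 mm and 8.59 degrees, less where a joint would pass 70% of its speed; a pose out of reach is approached as far as the arm can. A call is refused whole if a number of a shift passes 0.05 or a number of a turn 0.15, either way. A call with a gripper value outside its range is refused whole. The fingers move at their own pace and stop on an object; "squeeze" is the grip in N (left out, the last holds). Time passes only in rows, so rows that do not move let the fingers close. It gives the time, the measured TCP pose, the force and the opening at its end, in the units of the state.
- get_obs(): the state, without advancing time (a new reading comes with each control period).
- grab_frame(name): name is "scene" or "side" or "wrist"; returns a dict with "image" (400x640x3 uint8, red, green, blue), "intrinsics" (3x3 intrinsics, pixels), "xyz" and "orientation" of the camera in the world; the wrist camera has in their place "tool_from_camera" (4x4, takes a point from camera to tool coordinates, whose origin is the TCP and whose axes are the tool frame's). Camera axes: x right, y up, looking along -z (the intrinsics and any distortion apply to the point x, -y, -z); pixel columns grow to the right and rows downward; lengths in mm; the calibration is good to about 2 mm. The wrist camera is an equidistant fisheye: a pixel r from the principal point sees the ray r / f radians off the axis. A picture is of the moment at which its call begins: read the wrist's pose just before it. There is no depth.
- finish_job(): hands the job in, once; it reports no verdict.
The state is a dict: "clock": time; "joints": joint angles; "joint_vel": joint speeds; "effort": joint torques, N m; "tcp_pos": TCP position; "ee_rot": TCP orientation; "ft_force": force on the tool from outside, world axes, zero at the start; "wrist_torque": the same for the moment, N m; "grip_width": opening from 0.0 (shut) to 1.0 (fully open).
Only numpy, scipy, OpenCV 4.12 (cv2) and the standard library are available. Lean on these libraries where they do the work, as an engineer would, in place of code of your own. Each camera call takes 0.05 s, during which the arm holds its last target. There are 200 camera calls.

TASK

Stand the small sample bottle upright in the seat of the bottle vice, between the V block and the jaw, and let go of it. Then reach into the well of the vice and turn the recessed knob clockwise until the jaw holds the bottle against the V block, snug but gentle: about 10 N on the glass (6 to 15 N is good, over 20 N breaks it). Do not push hard on the walls of the well, leave the flask, beaker and tin where they are, and finish with the knob released.

Things in the scene. Friction and masses are not known exactly. Their poses are not given: they have to be found in the camera images.
- bottle: Small closed round sample bottle, 46 mm diameter, 100 mm tall with its cap, the smallest bottle on the bench, standing alone on the right of the papers. Origin at the centre of its underside, z up along its axis. Handle it by the body or the cap from above.
- vice: Bottle vice bolted down on the left; grey plate 110 x 294 mm, 12 mm thick. Origin: centre of its underside; y runs along it from the V block (-y end) past seat and jaw to the knob housing (+y end), z up. The V block, 37 mm high over the plate, opens 90 degrees to +y. Set by hand: a bottle pushed home in it has its axis at x = 0, y = -0.095 m give or take 3 mm, to be found by feel.
- nest (a point): Point on top of the base plate in the middle of the open bottle seat (12 mm above the bench), where the underside of the bottle should be set down: at x = 0, y = -0.087 m in the vice's frame; axes as the vice. At the start there is at least 5 mm free in front of and behind a bottle standing here.
- jaw: Aluminium jaw with a rubber-faced pad, 50 mm wide, top 36 mm over the plate. Origin in the plane of the pad's face at plate height, on the vice's centre line; it slides along the vice's -y, toward the V block, 10 mm for each radian of knob turn. The pad is sprung at 12 N per mm: with the bottle seated, the force grows by about 9 N for each 0.1 rad of turn (the bottle slides with about 1 N).
- housing: White knob housing, 104 x 108 mm, top at 95 mm over the bench, with a round open well of 74 mm diameter from its top down to 45 mm over the bench. Origin on the well's axis (the knob's axis) at bench height; axes as the vice.
- knob_grip (a point): Middle of the black bar knob in the well, on its axis, 63 mm over the bench. The bar is 42 mm long along this point's x, 14 mm thick along its y; its top is 76 mm over the bench, 19 mm below the well's rim. Grip it across the 14 mm. A round flange of 42 mm at its foot reaches up to 50 mm over the bench. Clockwise from above is a turn about -z.
- knob (a joint): Knob angle in rad, 0 = jaw fully open, growing clockwise from above; range 0 to 2.6, starts between 0 and 0.35. It turns with a steady drag of 0.17 N m and stays where it is left; each newton on the bottle adds 0.01 N m to the turning torque (0.27 N m at 10 N). In a hand that has stopped, the drag can stand either way, so judge by the rise over the free turning before it.
- flask: Bystander: conical glass flask, 64 mm diameter, 106 mm tall, standing beyond the bottle. Origin at the centre of its underside.
- beaker: Bystander: small glass beaker, 46 mm diameter, 59 mm tall, standing beyond the vice. Origin at the centre of its underside.
- tin: Bystander: flat round tin, 54 mm diameter, 24 mm tall, on the near side of the vice. Origin at the centre of its underside.
Mind the look-alikes: they are no part of the job. Leave any blue or pink look-alike of the bottle alone.

How it is judged:
By the outcome, as a careful person would: the job done as asked, in the order asked, and still so for the second after the job is handed in, with the robot touching nothing.
It also fails if it takes over 72 s, if anything falls off the work surface, if the arm or the gripper's body presses on something with over 40 N, if the wrist force passes 120 N, or if a joint passes its speed limit or range.

## Working session

There is one attempt and no reset: what is moved stays moved. The work goes in short steps, Python scripts to look and compute and a tool call to move; the robot and the scene stay as the last step left them, time stands still between calls to the robot, and variables do not carry over. Pictures are saved under pics/ and viewed, on a budget of 10 in all, crops included, one or two more only if the job needs it, and the job is handed in when it is done.

Besides the shell and the picture viewer there is one more tool, called after "Request:" as name([rows], argument=value, ...), one row to a line, values as JSON. arm_command: Moves the arm, as the interface text tells. Its arguments: {"type":"object","properties":{"deltas":{"type":"array","items":{"type":"array","items":{"type":"number"}}},"squeeze":{"type":"number"}},"required":["deltas"]}

```bash
mkdir -p pics; ls; cat > h.py <<'E'
from workcell import *
import numpy as np, cv2
from scipy.spatial.transform import Rotation as R
def snap(n,f):
    o=get_obs(); d=grab_frame(n); cv2.imwrite('pics/'+f,cv2.cvtColor(d['image'],cv2.COLOR_RGB2BGR)); return o,d
E
python3 - <<'E'
from h import *
for n in('scene','side','wrist'):
    o,d=snap(n,n+'0.png'); print({k:np.round(v,4).tolist() for k,v in d.items() if k!='image'})
print(o)
a=[cv2.imread(f'pics/{n}0.png') for n in('scene','side')]
import pickle
E
```

```text
pics
{'intrinsics': [[490.9183, 0.0, 312.3887], [0.0, 490.9183, 193.7546], [0.0, 0.0, 1.0]], 'xyz': [-664.2236, -306.7402, 1051.0184], 'orientation': [0.3513, -0.2557, -0.5267, 0.7306]}
{'intrinsics': [[493.3535, 0.0, 321.7148], [0.0, 493.3535, 198.2048], [0.0, 0.0, 1.0]], 'xyz': [-638.8852, 88.1854, 949.8761], 'orientation': [0.3046, -0.3188, -0.6313, 0.638]}
{'intrinsics': [[309.7069, 0.0, 317.7843], [0.0, 309.7069, 197.0392], [0.0, 0.0, 1.0]], 'tool_from_camera': [[-0.0001, 0.2784, -0.9605, -141.8029], [1.0, 0.0011, 0.0002, -0.8391], [0.0011, -0.9605, -0.2784, -70.1795], [0.0, 0.0, 0.0, 1.0]]}
{'clock': 0.1, 'joints': array([-1.36900881e+00,  1.50919599e-01,  1.43794398e+00,  3.00864374e-05,
        1.55383905e+00, -1.33994811e-01]), 'joint_vel': array([ 0.00140145, -0.00094237, -0.0016247 ,  0.00089144, -0.00161081,
        0.00087178]), 'effort': array([ 5.21032111e-03, -7.14383268e+01, -5.71793711e+01, -4.42250746e-05,
        7.17060117e-03,  5.75862532e-05]), 'tcp_pos': array([ 189.41409003, -542.66373899,  230.75662933]), 'ee_rot': array([-0.69716166, -0.11855241,  0.697167  , -0.11776727]), 'ft_force': array([-0.76034572,  0.1120268 , -0.75970275]), 'wrist_torque': array([0.03571433, 0.02271419, 0.0194388 ]), 'grip_width': 0.9981086192068497}
```

View pics/scene0.png

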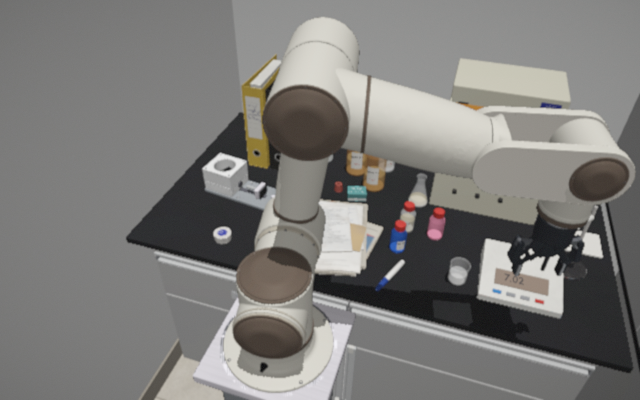

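View pics/side0.png

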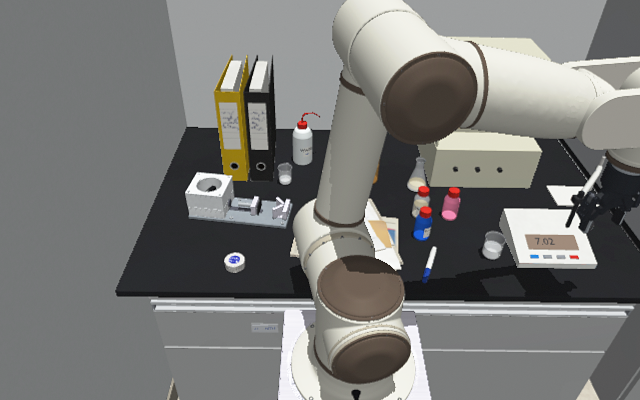

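The white bottle with the red cap is at scene (408,216) and side (421,201). The blue and pink look-alikes stand next to it. The vice is on the left, with its well at about scene (226,164) and side (209,184) and the V block end at side (285,212).

```bash
cat >> h.py <<'E'
def ray(d,u,v,o=None):
    K=d['intrinsics']; x=(u-K[0,2])/K[0,0]; y=(v-K[1,2])/K[1,1]
    if o is None: return np.array(d['xyz']), R.from_quat(d['orientation']).apply([x,-y,-1])
    r=np.hypot(x,y); s=np.sin(r)/r if r>1e-9 else 1
    T=np.array(d['tool_from_camera']); c=np.array([x*s,-y*s,-np.cos(r)])
    q=R.from_quat(o['ee_rot']); return o['tcp_pos']+q.apply(T[:3,3]), q.apply(T[:3,:3]@c)
def onz(d,u,v,z,o=None):
    p,r=ray(d,u,v,o); return np.round(p+r*(z-p[2])/r[2],1)
E
python3 - <<'E'
from h import *
s,e=grab_frame('scene'),grab_frame('side')
for n,z,a,b in [('cap',100,(409,205),(424,189)),('blue',100,(400,224),(426,210)),('well',95,(226,164),(209,184)),('flask',106,(422,177),(419,160))]:
    print(n,onz(s,*a,z),onz(e,*b,z))
I=[cv2.resize(s['image'][140:260,190:330],(800,int(120*800/140))),cv2.resize(e['image'][155:245,175:305],(800,int(90*800/130)))]
cv2.imwrite('pics/v1.png',cv2.cvtColor(cv2.resize(I[1],(780,540)),cv2.COLOR_RGB2BGR))
E
```

```text
cap [ 513.5 -228.5  100. ] [ 513.8 -229.   100. ]
blue [ 419.5 -218.2  100. ] [ 416.5 -218.5  100. ]
well [538.5 396.   95. ] [526.4 397.9  95. ]
flask [ 660.8 -245.1  106. ] [ 658.4 -236.2  106. ]
```

View pics/v1.png

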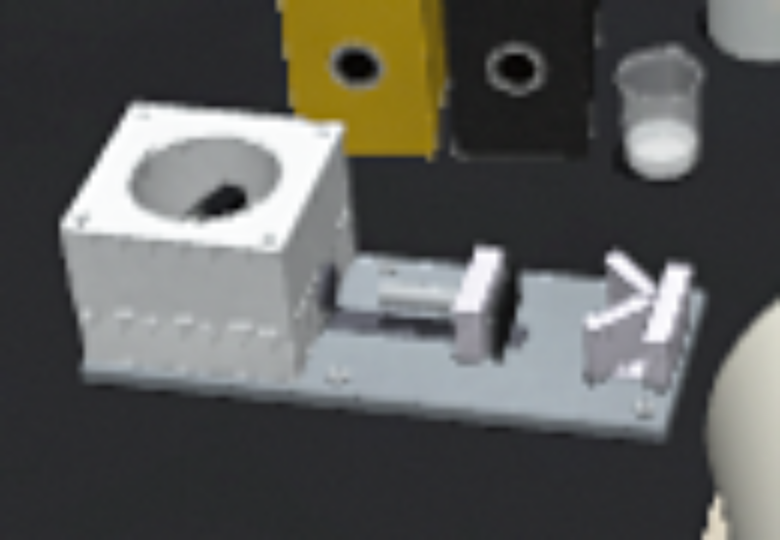

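The side crop (6x, from 175,155) shows the housing's top corners, the well at (205,178), the jaw at about x=480, and the V block at about x=640 with its opening toward the jaw. The plate corners are at (663,440), (707,290) and (85,380).

```bash
python3 - <<'E'
from h import *
e=grab_frame('side')
f=lambda u,v,z:onz(e,175+u/6,155+v/6,z)
for n,u,v,z in [('pNR',663,440,0),('pFR',707,290,12),('pNL',85,380,0),('h',135,103,95),('h',345,125,95),('h',282,252,95),('h',62,228,95),('well',205,178,95)]: print(n,f(u,v,z))
H=np.mean([f(135,103,95),f(345,125,95),f(282,252,95),f(62,228,95)],0); print(H)
o=get_obs(); print(R.from_quat(o['ee_rot']).as_matrix().round(3))
E
```

```text
pNR [444.4 172.1   0. ]
pFR [547.2 155.3  12. ]
pNL [482.2 459.6   0. ]
h [585.6 443.1  95. ]
h [569.8 335.6  95. ]
h [465.5 350.3  95. ]
h [481.1 456.8  95. ]
well [523.1 396.8  95. ]
[525.5  396.45  95.  ]
[[-0.     0.33  -0.944]
 [ 0.    -0.944 -0.33 ]
 [-1.    -0.    -0.   ]]
```

Request:
arm_command([
  [1,0,0,0,-0.15],
  [1,0,0,0,-0.15],
  [1,0,0,0,-0.15],
  [1,0,0,-0.02,0],
  [1,0,0,-0.035,0],
  [1,0,0,-0.04,0],
  [1,0,0,-0.04,0],
  [1,0,0,-0.04,0],
  [1,0,0,-0.04,0],
  [1,0,0,-0.04,0],
  [1,0,0,-0.04,0],
  [1,0,0,-0.04,0],
  [1,0,0,-0.04,0],
  [1,0,0.007,-0.035,0],
  [1,0,0,-0.02,0],
  [1,0,0,-0.01,0],
  [1,0,0,0,0],
  [1,0,0,0,0],
])

```text
clock: 2.1
tcp_pos: [504.9, -236.8, 231.3]
ee_rot: [-0.653, -0.27, 0.653, -0.27]
ft_force: [-0.1, -0.0, -0.8]
grip_width: 1.003
```

```bash
python3 - <<'E'
from h import *
o,d=snap('wrist','w1.png'); print(o['tcp_pos'],o['joints'],o['ft_force']); print(R.from_quat(o['ee_rot']).as_matrix().round(3))
s,e=grab_frame('scene'),grab_frame('side')
print('pink',onz(s,440,211,100),onz(e,455,191,100))
E
```

```text
[ 504.87692701 -236.8054924   231.28789543] [-5.76621941e-01  1.14463926e-01  1.47795981e+00 -1.85256649e-04
  1.54939615e+00  2.09419885e-01] [-0.09382166 -0.01721655 -0.7844119 ]
[[-0.     0.707 -0.708]
 [-0.    -0.708 -0.707]
 [-1.    -0.     0.   ]]
pink [ 515.1 -321.   100. ] [ 506.7 -318.1  100. ]
```

View pics/w1.png

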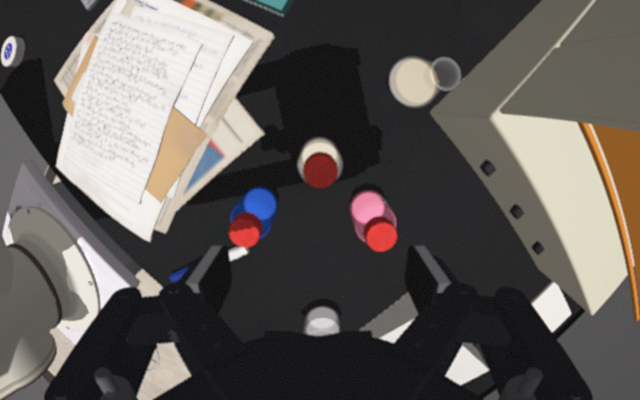

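The wrist view shows the target cap at (321,170), the blue cap at (244,233), the pink cap at (381,234) and the flask at upper right.

```bash
python3 - <<'E'
from h import *
o=get_obs(); d=grab_frame('wrist')
for n,u,v in [('cap',321,170),('blue',244,233),('pink',381,234)]: print(n,onz(d,u,v,100,o))
E
```

```text
cap [ 517.9 -226.8  100. ]
blue [ 421.4 -217.4  100. ]
pink [ 514.8 -312.4  100. ]
```

Request:
arm_command([
  [1,0.01,0.0016,-0.0148,0],
  [1,0.03,0,0,0],
  [1,0.03,0,0,0],
  [1,0.03,0,0,0],
  [1,0.03,0,0,0],
  [1,0.03,0,0,0],
  [1,0.02,0,0,0],
  [1,0.009,0,0,0],
  [1,0,0,0,0],
  [1,0,0,0,0],
  [0.4,0,0,0,0],
  [0.4,0,0,0,0],
  [0.4,0,0,0,0],
  [0.4,0,0,0,0],
  [0.3,0,0,0,0],
  [0.3,0,0,0,0],
  [0.3,0,0,0,0],
  [0.3,0,0,0,0],
], squeeze=25)

```text
clock: 4.1
tcp_pos: [517.2, -227.3, 43.1]
ee_rot: [0.653, 0.271, -0.653, 0.271]
ft_force: [-1.2, 2.0, 7.0]
grip_width: 0.522
```

Request:
arm_command([
  [0.3,-0.01,0,0,0],
  [0.3,-0.02,0,0,0],
  [0.3,-0.03,0,0,0],
  [0.3,-0.04,0,0,0],
  [0.3,-0.04,0,0,0],
  [0.3,-0.03,0,0,0],
  [0.3,-0.02,0,0,-0.05],
  [0.3,0,0,0,-0.1],
  [0.3,0,0,0,-0.1],
  [0.3,0,0,0,-0.1],
  [0.3,0,0,0,-0.1],
  [0.3,0,0,0,-0.1],
  [0.3,0,0,0,-0.1],
  [0.3,0,0,0,0],
  [0.3,0,0,0,0],
])

```text
clock: 5.6
tcp_pos: [516.9, -227.2, 232.7]
ee_rot: [0.533, 0.464, -0.533, 0.464]
ft_force: [-0.3, 0.3, -2.2]
grip_width: 0.525
```

Request:
arm_command([
  [0.3,0,-0.003,-0.015,0],
  [0.3,0,-0.005,-0.025,0],
  [0.3,0,-0.007,-0.035,0],
  [0.3,0,-0.007,-0.035,0],
  [0.3,0,-0.007,-0.035,0],
  [0.3,0,-0.007,-0.035,0],
  [0.3,0,-0.007,-0.035,0],
  [0.3,0,-0.007,-0.035,0],
  [0.3,0,-0.007,-0.035,0],
  [0.3,0,-0.007,-0.035,0],
  [0.3,0,-0.005,-0.025,0],
  [0.3,0,-0.003,-0.015,0],
  [0.3,0,-0.002,-0.01,0],
  [0.3,0,0,0,0],
  [0.3,0,0,0,0],
])

```text
clock: 7.1
tcp_pos: [493.3, 149.1, 232.4]
ee_rot: [-0.533, -0.465, 0.533, -0.465]
ft_force: [0.1, 0.7, -1.0]
grip_width: 0.523
```

```bash
python3 - <<'E'
from h import *
o,d=snap('wrist','w2.png'); print(o['tcp_pos'],o['joints'],o['ft_force'],o['grip_width']); print(R.from_quat(o['ee_rot']).as_matrix().round(3))
E
```

```text
[493.34817209 149.13274039 232.36404364] [ 1.44043564e-01  2.53729777e-02  1.57086174e+00 -9.26487784e-05
  1.54539088e+00  2.79462372e-01] [ 0.08747683  0.65344642 -0.9847884 ] 0.5228331399293803
[[-0.     0.991 -0.135]
 [-0.    -0.135 -0.991]
 [-1.    -0.     0.   ]]
```

View pics/w2.png

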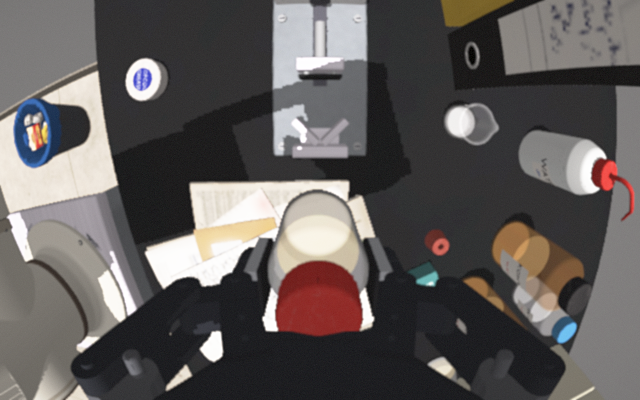

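In the wrist view the vice is straight ahead. The plate's end corners are at (274,155) and (366,155), the V arm tips at (294,122) and (347,122), and the jaw's front edge at about row 70. The bottle hangs upright in the fingers.

```bash
python3 - <<'E'
from h import *
o=get_obs(); d=grab_frame('wrist')
for n,u,v,z in [('pL',274,155,12),('pR',366,155,12),('pL2',273,20,12),('pR2',367,20,12),('VL',294,122,49),('VR',347,122,49),('jawL',297,73,48),('jawR',342,73,48)]: print(n,onz(d,u,v,z,o))
a=cv2.resize(d['image'][0:170,250:390],(660,800))[:, :]
cv2.imwrite('pics/w2c.png',cv2.cvtColor(cv2.resize(d['image'][0:168,240:400],(570,600),interpolation=cv2.INTER_CUBIC),cv2.COLOR_RGB2BGR))
E
```

```text
pL [443.6 173.9  12. ]
pR [551.8 159.1  12. ]
pL2 [465.6 334.9  12. ]
pR2 [574.  320.2  12. ]
VL [475.9 210.1  49. ]
VR [530.7 202.7  49. ]
jawL [486.3 261.   48. ]
jawR [532.4 254.7  48. ]
```

View pics/w2c.png

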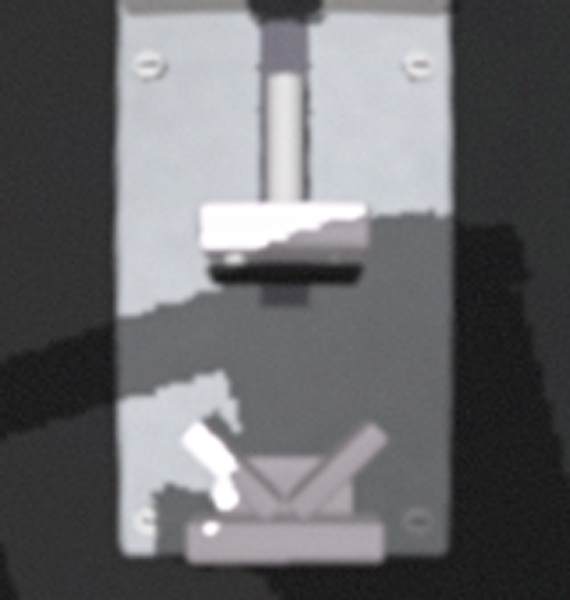

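```bash
python3 - <<'E'
from h import *
o=get_obs(); d=grab_frame('wrist')
x=np.array([.9908,-.1356]);y=np.array([.1356,.9908]); O=np.array([517.6,312.1])
for n,u,v,z in [('apex',285,498,49),('tipL',207,422,49),('tipR',378,422,49),('face',285,265,46),('facebot',285,283,15),('jawL',200,250,48),('jawR',368,250,48)]:
    p=onz(d,240+u/3.5625,v/3.5714,z,o); q=p[:2]-O; print(n,p,(q@x).round(1),(q@y).round(1))
E
```

```text
apex [500.4 187.9  49. ] -0.2 -125.4
tipL [480.9 213.4  49. ] -23.0 -102.8
tipR [530.4 206.7  49. ] 27.0 -102.7
face [509.8 256.4  46. ] -0.2 -56.2
facebot [509.7 254.   15. ] 0.1 -58.6
jawL [486.  264.2  48. ] -24.8 -51.7
jawR [534.3 257.6  48. ] 23.9 -51.7
```

Request:
arm_command([
  [0.3,0,0,-0.015,0],
  [0.3,0,0,-0.025,0],
  [0.3,0,0.002,-0.025,0],
  [0.3,0.005,0,-0.0128,0],
  [0.3,0.02,0,0,0],
  [0.3,0.03,0,0,0],
  [0.3,0.03,0,0,0],
  [0.3,0.03,0,0,0],
  [0.3,0.03,0,0,0],
  [0.3,0.015,0,0,0],
  [0.3,0.008,0,0,0],
  [0.3,0.004,0,0,0],
  [0.3,0,0,0,0],
  [0.3,0,0,0,0],
])

```text
clock: 8.65
tcp_pos: [506.3, 226.3, 61.2]
ee_rot: [0.533, 0.465, -0.532, 0.465]
ft_force: [0.1, -0.7, -0.9]
grip_width: 0.522
```

Request:
arm_command([
  [0.3,0.002,0,0,0],
  [0.3,0.001,0,0,0],
  [0.3,0.001,0,0,0],
  [0.3,0,0,0,0],
  [0.3,0,0,0,0],
])

```text
clock: 9.15
tcp_pos: [505.9, 226.2, 56.4]
ee_rot: [0.533, 0.465, -0.533, 0.465]
ft_force: [0.4, 0.3, -1.4]
grip_width: 0.524
```

Request:
arm_command([
  [0.3,0.001,0,0,0],
  [0.3,0.0005,0,0,0],
  [0.3,0,0,0,0],
  [0.3,0,0,0,0],
])

```text
clock: 9.55
tcp_pos: [506.0, 226.3, 55.1]
ee_rot: [0.533, 0.465, -0.532, 0.465]
ft_force: [-2.4, -0.1, 5.8]
grip_width: 0.521
```

Request:
arm_command([
  [0.6,0,0,0,0],
  [0.7,0,0,0,0],
  [0.8,0,0,0,0],
  [0.8,0,0,0,0],
  [0.8,-0.005,0,0,0],
  [0.8,-0.02,0,0,0],
  [0.8,-0.04,0,0,0],
  [0.8,-0.04,0,0,0],
  [0.8,-0.04,0,0,0],
  [0.8,-0.02,0,0,0],
  [0.8,-0.01,0,0,0],
  [0.8,0,0,0.03,0],
  [0.8,0,0,0.02,0],
  [0.8,0,0,0,0],
  [0.8,0,0,0,0],
])

```text
clock: 11.05
tcp_pos: [499.1, 176.5, 229.3]
ee_rot: [-0.533, -0.465, 0.533, -0.465]
ft_force: [0.1, 1.6, 0.2]
grip_width: 0.803
```

```bash
python3 - <<'E'
from h import *
o,d=snap('wrist','w3.png'); print(o['tcp_pos'],o['joints'],o['ft_force'],o['grip_width'])
E
```

```text
[499.08769729 176.5392062  229.34751886] [1.94207822e-01 5.62731092e-02 1.54481571e+00 3.15892115e-04
 1.54118934e+00 3.30078829e-01] [0.09579144 1.56795987 0.17680455] 0.8029399427886602
```

View pics/w3.png

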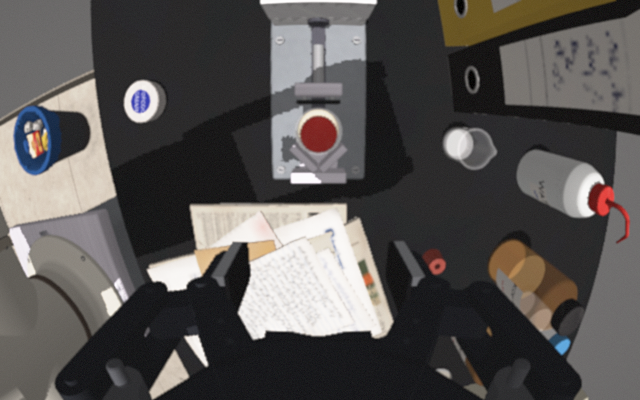

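The bottle stands upright in the seat: cap at (319,133), V block below it at row 160, jaw above it at row 90. Next I look down into the well.

Request:
arm_command([
  [0.6,0,0,-0.015,0],
  [0.4,0,0,-0.03,0],
  [0.35,0,0,-0.035,0],
  [0.35,0,0,-0.035,0],
  [0.35,0,0,-0.025,0],
  [0.35,0,0,-0.015,0],
  [0.35,0,0,0,0],
  [0.35,0,0,0,0],
])

```text
clock: 11.9
tcp_pos: [519.8, 330.3, 229.5]
ee_rot: [-0.532, -0.465, 0.533, -0.465]
ft_force: [-0.2, -1.6, -0.4]
grip_width: 0.349
```

```bash
python3 - <<'E'
from h import *
o,d=snap('wrist','w4.png'); print(o['tcp_pos'],o['joints'],o['ft_force'],o['grip_width'])
cv2.imwrite('pics/w4c.png',cv2.cvtColor(cv2.resize(d['image'][40:240,200:440],(720,600),interpolation=cv2.INTER_CUBIC),cv2.COLOR_RGB2BGR))
E
```

```text
[519.84977174 330.31313343 229.49964597] [ 4.41094169e-01  2.36952449e-01  1.33854952e+00 -1.29586673e-04
  1.56673424e+00  5.75466472e-01] [-0.15522827 -1.57108627 -0.42124075] 0.3493425313241663
```

View pics/w4c.png

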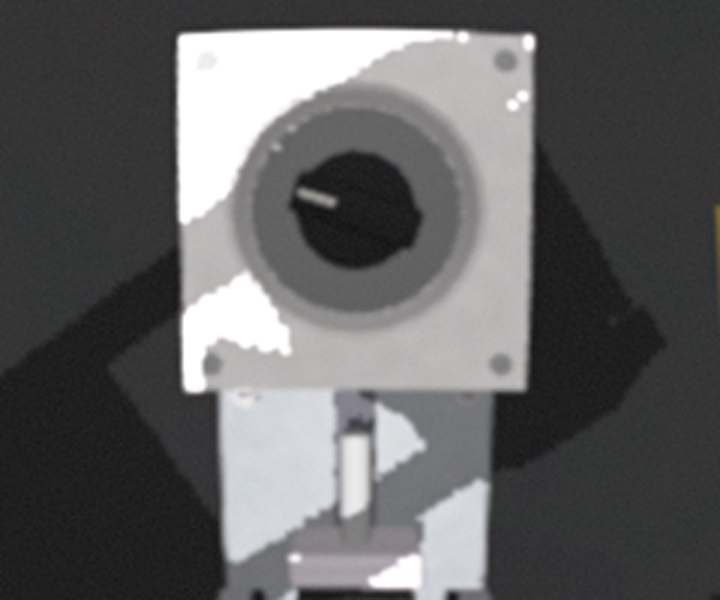

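The crop (3x, from 200,40) shows the well rim centred at about (357,207) and the bar centred at (357,210). The bar's white pointer is at (300,190)–(335,203), so the bar is turned roughly 0.3 rad clockwise from the vice's x.

```bash
python3 - <<'E'
from h import *
o=get_obs(); d=grab_frame('wrist')
x=np.array([.9908,-.1356]);y=np.array([.1356,.9908]); O=np.array([517.6,312.1])
f=lambda u,v,z:onz(d,200+u/3,40+v/3,z,o)
for n,u,v,z in [('rim',357,207,95),('rimL',233,207,95),('rimR',481,207,95),('rimT',357,83,95),('rimB',357,331,95),('floor',356,209,45),('bar',357,210,76),('c',178,35,95),('c',534,38,95),('c',526,388,95),('c',182,390,95),('p0',298,190,76),('p1',336,204,76),('e0',291,203,76),('e1',422,216,76),('e2',410,247,76),('jaw',356,555,48)]:
    p=f(u,v,z); q=p[:2]-O; print(n,p,(q@x).round(1),(q@y).round(1))
E
```

```text
rim [529.8 400.9  95. ] 0.0 89.6
rimL [493.6 406.3  95. ] -36.6 90.1
rimR [566.2 396.4  95. ] 36.7 90.1
rimT [534.9 437.7  95. ] 0.1 126.8
rimB [524.8 364.1  95. ] 0.1 52.5
floor [529.6 400.3  45. ] -0.1 89.0
bar [529.8 400.   76. ] 0.2 88.7
c [484.7 460.9  95. ] -52.8 143.0
c [588.8 445.8  95. ] 52.4 142.1
c [573.8 340.1  95. ] 51.9 35.4
c [469.3 353.8  95. ] -53.5 34.8
p0 [512.3 408.9  76. ] -18.4 95.2
p1 [523.5 402.8  76. ] -6.5 90.7
e0 [509.6 405.1  76. ] -20.5 91.1
e1 [549.8 395.4  76. ] 20.6 86.9
e2 [544.8 386.1  76. ] 16.9 77.0
jaw [512.5 275.1  48. ] -0.0 -37.4
```

Request:
arm_command([
  [0.35,0,0,0,-0.1],
  [0.35,0,0,0,-0.12],
  [0.35,0,0,0,-0.14],
  [0.35,0,0,0,-0.14],
  [0.35,0,0,0,-0.14],
  [0.35,0,0,0,-0.14],
  [0.35,0,0,0,-0.14],
  [0.35,0,0,0,-0.12],
  [0.35,0,0,0,-0.1],
  [0.35,0,0,0,-0.08],
  [0.35,0.01,0.02,-0.007,0],
  [0.35,0.03,0.0267,-0.01,0],
  [0.35,0.03,0.02,-0.007,0],
  [0.35,0.03,0,0,0],
  [0.35,0.015,0,0,0],
  [0.35,0,0,0,0],
  [0.35,0,0,0,0],
  [0.35,0,0,0,0],
])

```text
clock: 13.8
tcp_pos: [530.8, 400.4, 117.0]
ee_rot: [0.171, 0.686, -0.17, 0.687]
ft_force: [-0.8, -0.2, -0.3]
grip_width: 0.354
```

```bash
python3 - <<'E'
from h import *
o,d=snap('wrist','w5.png'); print(o['tcp_pos'],o['joints'],o['ft_force'],o['wrist_torque'],o['grip_width'])
m=R.from_quat(o['ee_rot']).as_matrix(); print(m.round(3),np.arctan2(m[1,1],m[0,1]))
cv2.imwrite('pics/w5c.png',cv2.cvtColor(cv2.resize(d['image'][160:400,180:460],(700,600),interpolation=cv2.INTER_CUBIC),cv2.COLOR_RGB2BGR))
E
```

```text
[530.79945274 400.35216242 117.01138116] [ 5.30394799e-01  3.90895070e-01  1.36799374e+00  9.20180626e-05
  1.37986087e+00 -5.53977560e-01] [-0.76174001 -0.24048645 -0.26685138] [-0.02327754 -0.0175666   0.02883632] 0.35420727107488703
[[ 0.002  0.467  0.884]
 [ 0.002  0.884 -0.467]
 [-1.     0.002  0.001]] 1.084356773725362
```

View pics/w5c.png

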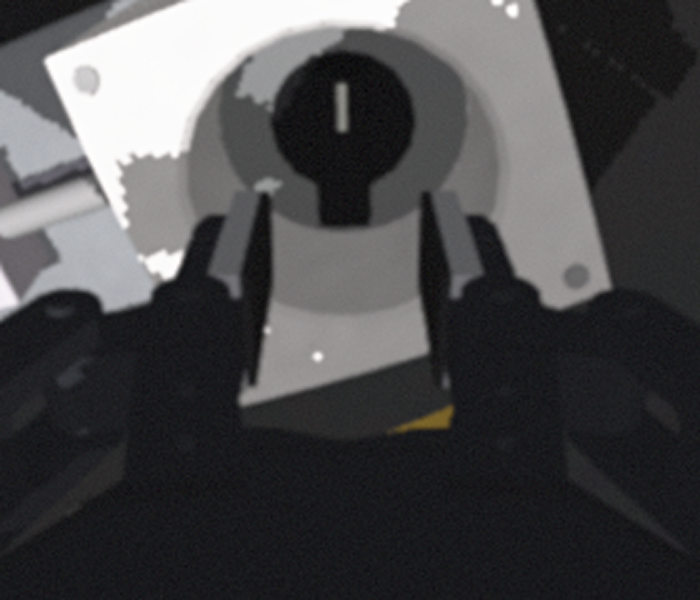

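The bar lies vertical in the image at column 343, centred between the fingertips (265 and 425), so it is aligned. I descend into the well.

Request:
arm_command([
  [0.35,0.01,0,-0.001,0],
  [0.35,0.015,0,0,0],
  [0.35,0.01,0,0,0],
  [0.35,0.008,0,0,0],
  [0.35,0.008,0,0,0],
  [0.35,0.006,0,0,0],
  [0.35,0.004,0,0,0],
  [0.35,0.002,0,0,0],
  [0.35,0,0,0,0],
  [0.35,0,0,0,0],
  [0.35,0,0,0,0],
])

```text
clock: 14.95
tcp_pos: [529.2, 401.1, 52.3]
ee_rot: [0.17, 0.686, -0.17, 0.687]
ft_force: [-0.9, -0.9, 5.8]
grip_width: 0.351
```

Request:
arm_command([
  [0.35,-0.002,0,0,0],
  [0.35,0,0,0,0],
  [0.35,0,0,0,0],
])

```text
clock: 15.25
tcp_pos: [529.1, 400.9, 53.8]
ee_rot: [0.17, 0.686, -0.17, 0.686]
ft_force: [-0.3, -0.2, -0.6]
grip_width: 0.345
```

Request:
arm_command([
  [0.25,0,0,0,0],
  [0.2,0,0,0,0],
  [0.15,0,0,0,0],
  [0.1,0,0,0,0],
  [0.05,0,0,0,0],
  [0.05,0,0,0,0],
  [0.05,0,0,0,0],
], squeeze=40)

```text
clock: 15.95
tcp_pos: [529.0, 400.8, 53.9]
ee_rot: [0.17, 0.686, -0.17, 0.686]
ft_force: [-3.6, -3.6, 4.1]
grip_width: 0.154
```

```bash
python3 - <<'E'
from h import *
for i in range(3):
    o=get_obs(); print(o['clock'],o['tcp_pos'].round(1),o['ft_force'].round(2),o['wrist_torque'].round(3),o['grip_width'],o['joints'][5], o['effort'][5]); 
    if i<1: grab_frame('side')
E
```

```text
15.95 [529.  400.8  53.9] [-3.6  -3.55  4.07] [-0.698  0.591  0.155] 0.1538819662940102 -0.5526034290451243 0.15461962670087814
16.0 [529.  400.7  53.9] [-2.98 -4.22  3.39] [-0.725  0.525  0.2  ] 0.15215252567188167 -0.5526038810371746 0.15557763632386923
16.0 [529.  400.7  53.9] [-2.98 -4.22  3.39] [-0.725  0.525  0.2  ] 0.15215252567188167 -0.5526038810371746 0.15557763632386923
```

Request:
arm_command([
  [0.05,0,0,0,0.05],
  [0.05,0,0,0,0.1],
  [0.05,0,0,0,0.1],
  [0.05,0,0,0,0.1],
  [0.05,0,0,0,0.1],
])

```text
clock: 16.5
tcp_pos: [529.2, 401.0, 53.9]
ee_rot: [0.32, 0.63, -0.32, 0.63]
ft_force: [-0.5, -1.8, 1.4]
grip_width: 0.154
```

```bash
cat > q.py <<'E'
from h import *
o=get_obs(); m=R.from_quat(o['ee_rot']).as_matrix(); print(o['clock'],o['tcp_pos'].round(1),o['ft_force'].round(2),'tz',o['wrist_torque'].round(3),'g',o['grip_width'].round(3),'az',np.arctan2(m[1,1],m[0,1]).round(4),'e6',o['effort'][5].round(4))
E
python3 q.py
```

```text
Traceback (most recent call last):
  File "q.py", line 2, in <module>
    o=get_obs(); m=R.from_quat(o['ee_rot']).as_matrix(); print(o['clock'],o['tcp_pos'].round(1),o['ft_force'].round(2),'tz',o['wrist_torque'].round(3),'g',o['grip_width'].round(3),'az',np.arctan2(m[1,1],m[0,1]).round(4),'e6',o['effort'][5].round(4))
                                                                                                                                                           ^^^^^^^^^^^^^^^^^^^^^
AttributeError: 'float' object has no attribute 'round'
```

Request:
arm_command([
  [0.05,0,0,0,0.05],
  [0.05,0,0,0,0.05],
  [0.05,0,0,0,0.05],
  [0.05,0,0,0,0.05],
])

```text
clock: 16.9
tcp_pos: [529.3, 401.0, 53.9]
ee_rot: [0.381, 0.596, -0.381, 0.596]
ft_force: [0.3, -0.7, 1.3]
grip_width: 0.158
```

```bash
python3 q.py
```

```text
Traceback (most recent call last):
  File "q.py", line 2, in <module>
    o=get_obs(); m=R.from_quat(o['ee_rot']).as_matrix(); print(o['clock'],o['tcp_pos'].round(1),o['ft_force'].round(2),'tz',o['wrist_torque'].round(3),'g',o['grip_width'].round(3),'az',np.arctan2(m[1,1],m[0,1]).round(4),'e6',o['effort'][5].round(4))
                                                                                                                                                           ^^^^^^^^^^^^^^^^^^^^^
AttributeError: 'float' object has no attribute 'round'
```

```bash
cat > q.py <<'E'
from h import *
o=get_obs(); m=R.from_quat(o['ee_rot']).as_matrix(); print(o['clock'],o['tcp_pos'].round(1),o['ft_force'].round(2),'T',o['wrist_torque'].round(3),'g %.3f turned %.4f e6 %.4f'%(o['grip_width'],1.0844-np.arctan2(m[1,1],m[0,1]),o['effort'][5]))
E
python3 q.py
```

```text
16.9 [529.3 401.   53.9] [ 0.3  -0.69  1.3 ] T [-0.201 -0.118  0.231] g 0.158 turned 0.6514 e6 -1.4737
```

Request:
arm_command([
  [0.05,0,0,0,0.05],
  [0.05,0,0,0,0.05],
  [0.05,0,0,0,0.05],
])

```text
clock: 17.2
tcp_pos: [529.4, 401.1, 53.9]
ee_rot: [0.425, 0.565, -0.424, 0.566]
ft_force: [1.3, -0.5, 0.7]
grip_width: 0.151
```

```bash
python3 q.py
```

```text
17.2 [529.4 401.1  53.9] [ 1.33 -0.47  0.71] T [-0.11  -0.185  0.184] g 0.151 turned 0.8014 e6 -1.4729
```

Request:
arm_command([
  [0.05,0,0,0,0.05],
  [0.05,0,0,0,0.05],
  [0.05,0,0,0,0.05],
  [0.05,0,0,0,0.05],
])

```text
clock: 17.6
tcp_pos: [529.6, 401.1, 53.9]
ee_rot: [0.479, 0.52, -0.478, 0.52]
ft_force: [1.7, -0.4, -0.4]
grip_width: 0.153
```

```bash
python3 q.py
```

```text
17.6 [529.6 401.1  53.9] [ 1.72 -0.36 -0.4 ] T [-0.135 -0.389  0.199] g 0.153 turned 1.0015 e6 -1.4720
```

Request:
arm_command([
  [0.05,0,0,0,0.04],
  [0.05,0,0,0,0.04],
])

```text
clock: 17.8
tcp_pos: [529.6, 401.1, 53.9]
ee_rot: [0.5, 0.501, -0.499, 0.501]
ft_force: [3.1, -1.0, 0.2]
grip_width: 0.157
```

```bash
python3 q.py
```

```text
17.8 [529.6 401.1  53.9] [ 3.15 -1.03  0.19] T [-0.022 -0.508  0.18 ] g 0.157 turned 1.0811 e6 -1.1097
```

Request:
arm_command([
  [0.05,0,0,0,0.03],
  [0.05,0,0,0,0.03],
])

```text
clock: 18.0
tcp_pos: [529.6, 401.1, 53.9]
ee_rot: [0.514, 0.486, -0.513, 0.486]
ft_force: [2.8, 0.6, -0.0]
grip_width: 0.157
```

```bash
python3 q.py
```

```text
18.0 [529.6 401.1  53.9] [ 2.85  0.58 -0.05] T [-0.063 -0.544  0.189] g 0.157 turned 1.1407 e6 -0.7795
```

Request:
arm_command([
  [0.05,0,0,0,0.03],
  [0.05,0,0,0,0.03],
])

```text
clock: 18.2
tcp_pos: [529.7, 401.1, 53.9]
ee_rot: [0.529, 0.47, -0.528, 0.47]
ft_force: [4.5, 0.2, 0.3]
grip_width: 0.153
```

```bash
python3 q.py
```

```text
18.2 [529.7 401.1  53.9] [4.5  0.18 0.26] T [-0.031 -0.627  0.191] g 0.153 turned 1.2007 e6 -0.8086
```

Request:
arm_command([
  [0.05,0,0,0,0.02],
  [0.05,0,0,0,0.03],
])

```text
clock: 18.4
tcp_pos: [529.7, 401.1, 53.9]
ee_rot: [0.54, 0.457, -0.539, 0.457]
ft_force: [5.8, 0.1, -2.7]
grip_width: 0.153
```

```bash
python3 q.py
```

```text
18.4 [529.7 401.1  53.9] [ 5.82  0.09 -2.65] T [ 0.004 -0.926  0.158] g 0.153 turned 1.2503 e6 -1.0563
```

Request:
arm_command([
  [0.05,0,0,0,0.02],
  [0.05,0,0,0,0.03],
])

```text
clock: 18.6
tcp_pos: [529.7, 401.1, 53.9]
ee_rot: [0.551, 0.443, -0.55, 0.443]
ft_force: [5.6, 0.5, -0.9]
grip_width: 0.152
```

```bash
python3 q.py
```

```text
18.6 [529.7 401.1  53.9] [ 5.56  0.51 -0.89] T [ 0.019 -1.015  0.183] g 0.152 turned 1.3003 e6 -1.0561
```

Request:
arm_command([
  [0.05,0,0,0,0.02],
  [0.05,0,0,0,0.03],
])

```text
clock: 18.8
tcp_pos: [529.8, 401.1, 53.9]
ee_rot: [0.562, 0.429, -0.561, 0.429]
ft_force: [6.6, 0.1, -3.0]
grip_width: 0.16
```

```bash
python3 q.py
```

```text
18.8 [529.8 401.1  53.9] [ 6.58  0.09 -3.03] T [ 0.018 -1.047  0.191] g 0.160 turned 1.3503 e6 -1.0363
```

Request:
arm_command([
  [0.05,0,0.001,0,0.02],
  [0.05,0,0,0,0.03],
])

```text
clock: 19.0
tcp_pos: [529.9, 401.0, 53.9]
ee_rot: [0.572, 0.415, -0.572, 0.415]
ft_force: [-0.8, 1.5, 1.2]
grip_width: 0.15
```

```bash
python3 q.py
```

```text
19.0 [529.9 401.   53.9] [-0.78  1.55  1.17] T [0.294 0.056 0.225] g 0.150 turned 1.4001 e6 -1.0301
```

Request:
arm_command([
  [0.05,0,0,0,0.02],
  [0.05,0,0,0,0.02],
])

```text
clock: 19.2
tcp_pos: [529.9, 401.0, 53.9]
ee_rot: [0.581, 0.404, -0.58, 0.403]
ft_force: [-1.2, 3.0, 0.6]
grip_width: 0.154
```

```bash
python3 q.py
```

```text
19.2 [529.9 401.   53.9] [-1.21  2.97  0.56] T [0.631 0.078 0.307] g 0.154 turned 1.4402 e6 -0.3582
```

Request:
arm_command([
  [0.05,0,0,0,0.02],
  [0.05,0,0,0,0.02],
])

```text
clock: 19.4
tcp_pos: [530.0, 401.0, 53.9]
ee_rot: [0.589, 0.392, -0.588, 0.392]
ft_force: [-1.3, 5.3, 0.9]
grip_width: 0.16
```

```bash
python3 q.py
```

```text
19.4 [530.  401.   53.9] [-1.31  5.27  0.95] T [0.826 0.15  0.297] g 0.160 turned 1.4806 e6 -0.3896
```

```bash
python3 - <<'E'
from h import *
t=[]
for i in range(8):
    grab_frame('side'); o=get_obs(); t.append(o['wrist_torque'][2])
print(np.round(t,3),np.mean(t))
d=grab_frame('side')
cv2.imwrite('pics/s2.png',cv2.cvtColor(cv2.resize(d['image'][130:250,160:320],(800,600),interpolation=cv2.INTER_CUBIC),cv2.COLOR_RGB2BGR))
E
```

```text
[0.297 0.172 0.231 0.175 0.219 0.134 0.163 0.112] 0.1877732141338889
```

View pics/s2.png

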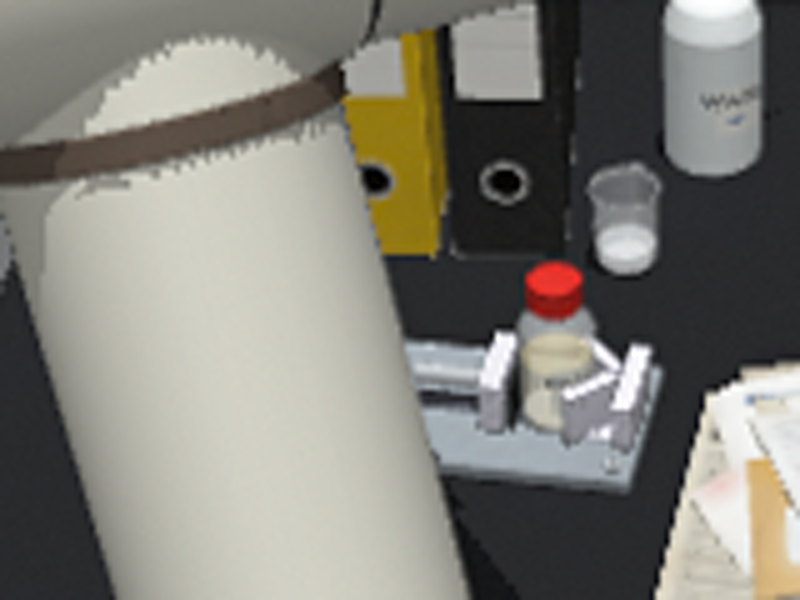

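The side view shows the bottle upright, with the jaw's pad against it and the bottle in the V. While turning, torque rose from about 0.19 to 0.30 N m, which is roughly 11 N on the glass. I release the knob and leave the well.

Request:
arm_command([
  [0.2,0,0,0,0],
  [0.25,0,0,0,0],
  [0.3,0,0,0,0],
  [0.33,0,0,0,0],
  [0.33,0,0,0,0],
  [0.33,-0.005,0,0,0],
  [0.33,-0.01,0,0,0],
  [0.33,-0.02,0,0,0],
  [0.33,-0.03,0,0,0],
  [0.33,-0.04,0,0,0],
  [0.33,-0.04,0,0,0],
  [0.33,-0.03,0,0,0],
  [0.33,-0.015,0,0,0],
  [0.33,0,0,0,0],
  [0.33,0,0,0,0],
])

```text
clock: 21.35
tcp_pos: [529.8, 400.5, 242.7]
ee_rot: [-0.588, -0.392, 0.589, -0.392]
ft_force: [-0.3, -0.0, -0.1]
grip_width: 0.33
```

```bash
python3 - <<'E'
from h import *
o,d=snap('wrist','w6.png'); print(o['tcp_pos'],o['ft_force'].round(2),o['wrist_torque'].round(3),o['grip_width'])
m=R.from_quat(o['ee_rot']).as_matrix(); print(np.arctan2(m[1,1],m[0,1]))
E
```

```text
[529.8138168  400.49664751 242.72855112] [-0.28 -0.02 -0.12] [ 0.001 -0.088  0.024] 0.3295332375172622
-0.395015677905041
```

View pics/w6.png

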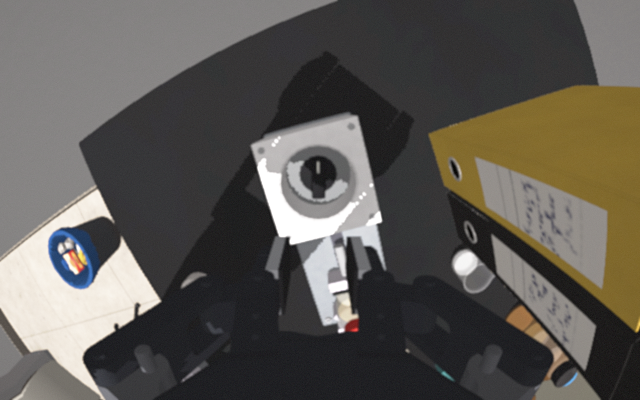

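The knob's pointer at (318,166) is still in line with the tool, so the knob kept its angle. The hand is clear, and the bottle with its red cap is still against the jaw at (350,320).

```bash
python3 -c "
from workcell import *
print(finish_job())"
```

```text
the job is handed in; nothing more can be done
None
```

The small bottle stands upright in the vice, clamped between the V block and the jaw at about 10–11 N. The knob is released, and the job is handed in (about 21 s on the robot's clock).

- **Placing:** I set the bottle on the nest point with light contact (about 6 N), let go, and saw in the wrist view that it stood between V block and jaw.
- **Clamping:** I gripped the knob and turned it about 1.48 rad clockwise. Free-turning torque was about 0.19 N m, and the last two readings were 0.31 and 0.30 N m. Less the drag and the 0.024 N m sensor offset I read afterwards in free air, that gives 10–11 N. Single torque readings scatter by about 0.03 N m, so the force is good to roughly ±3 N.
- **Disagreement:** when I held still, the torque fell from 0.30 to about 0.11 N m. I took this as the drag relaxing in a stopped hand, and relied on the readings taken while turning.
- **Last check:** after release, the knob's pointer was still in line with the tool, the bottle was upright in the seat in the last side view, and nothing touched the robot. I saw the beaker still standing. I did not look at the flask or tin again after clamping, but never came near them.

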